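# Soap the scrub brush for the fridge bin

### The arm

A 6-joint arm with a two-finger parallel gripper is mounted at the origin on the work surface. World frame = base frame: x ahead of the robot, y to its left, z up, the work surface at z = 0. Lengths are in m, angles in rad, forces in N, time in s.
With the tool pointing down it reaches from about 0.35 to 0.85 m from the base axis. Payload 8.1 kg.
Tool frame: the origin (TCP) lies at the very end of the fingers, on their centre line; the grasp point (between the pads) lies 19 mm behind it; z points along the fingers, y is the line along which they close (so a half turn about z gives the same grasp; the last joint's range is limited). The gripper opens to 93 mm and grips with 3 to 60 N. Pads are 15 mm wide; open, the fingers measure 128 mm over their backs; the gripper's body (75 mm by 188 mm) begins 65 mm behind the grasp point.
Start: joints at [-1.251, 0.13, 1.488, -0, 1.523, -0.085], TCP at [0.236, -0.552, 0.191] pointing down, gripper open.
Joint ranges: [-2.96, 2.96], [-0.89, 2.26], [0.02, 2.5], [-1.34, 4.48], [0, 2.73], [-2.66, 2.66]. Speed limits (rad/s): [2.39, 2.39, 2.79, 3.14, 3.14, 3.14].

### API

Orientations are given as a unit quaternion [x, y, z, w].
In Python, from workcell import bot, imaging gives the robot as it stands. The module is installed in compiled form; this text tells all that it offers.
- The arm moves only by the tool servo_tool, never from a script. Its arguments are lists of equal length, an entry for each row: "dp": the shift along the tool's x, y, z normalised to -1 to 1, where 1 is 0.3 m, a list of three; "angular": the turn, a rotation vector about the tool's x, y, z normalised to -1 to 1, where 1 is 120 degrees, a list of three. In form: {"dp": [[tx, ty, tz], ...], "angular": [[ax, ay, az], ...]}. A call has 1 to 20 rows; each row is the pose to reach, as a shift and turn from the pose commanded when the call began, along the tool's axes at that moment; what a row does not reach only later rows make up. A row lasts 1/8 s, in which the tool goes at most 62.5 mm and 10.7 degrees, less where a joint would pass 70% of its speed; a pose out of reach is approached as far as the arm can. A call with a number of a shift or a turn outside -1 to 1 is refused whole. A call with a gripper value outside its range is refused whole. "claw" is the finger opening in mm, from 0 to 93, set as the call begins (left out, the last holds). The fingers move at their own pace and stop on an object; "newtons" is the grip in N (left out, the last holds). Time passes only in rows, so rows that repeat a pose let the fingers close. It gives the time, the measured TCP pose, the force, the opening and the grip force at its end, in the units of the state.
- bot.state(): the state, without advancing time (a new reading comes with each control period).
- imaging.snapshot(name): name is "scene" or "top"; returns the picture (480x640x3 uint8, red, green, blue); there is no depth.
- imaging.camera_model(name): a dict with "fovy" (degrees; the focal length in pixels is half the picture's height over the tangent of half this angle, whatever the lens; pixels are square), "cx", "cy" (the principal point, pixels), "k1" (the pictures are not rectified: a ray, as slopes to the right and down, at radius r is drawn at 1 + k1 r^2 times it, then the intrinsics apply), "eye" and "rotation" of the camera in the world. Camera axes: x right, y down, z forward; pixel columns grow to the right and rows downward; lengths in m; the calibration is good to about 2 mm. A picture is of the moment at which its call begins. camera_model takes no time and is no camera call.
- bot.hand_in(): hands the job in; it is judged then, once.
The state is a dict: "time_s": time; "joint_positions": joint angles; "qvel": joint speeds; "effort": joint torques, N m; "position": TCP position; "orientation": TCP orientation; "contact_force": force on the tool from outside, world axes, zero at the start; "ft_torque": the same for the moment, N m; "grip_width": finger opening in m; "finger_force": force on a finger pad.
Only numpy, scipy, OpenCV 4.12 (cv2) and the standard library are available. Lean on these libraries where they do the work, as an engineer would, in place of code of your own. Each camera call takes 0.05 s, during which the arm holds its last target. There are 200 camera calls.

### The job

The fridge is being cleaned out. Pick up the teal scrub brush, lay its bristles flat inside the lip of the soap dispenser's sprung tray, press squarely down until the tray bottoms out level, and hold it there for a moment so that the brush takes up soap. Then lower the brush into the empty clear fridge bin and set it down, bristles on the bin's floor, without dropping it. Leave the jars, bottles and carton standing where they are and do not shove the bin about.

Things in the scene. Friction and masses are not known exactly. Their poses are not given: they have to be found in the camera images.
- brush: Teal scrub brush, 112 mm long (its x), 62 wide (y), 86 high, about 160 g. Origin: centre of the flat bristle face underneath; z up through the handle. Bristle pad 106 x 56 mm, white and teal, 20 mm thick, rigid; block above it to 36 mm; a bar handle along x on two end risers. Starts bristles down on the floor (5 mm thick) of a low white dish.
- brush_handle (a point): Centre of the brush's bar handle, 75 mm above the bristle face, axes as the brush. The bar is 102 mm long (x), 24 mm wide (y) and reaches from 64 to 86 mm above the bristle face; below it is an open gap of 28 mm down to the block.
- dispenser: Soap-pump dispenser, fixed to the worktop: white housing with a green level window and a grey top, 100 mm (its x) by 150 mm (its y), 78 mm high. Origin: centre of its underside on the worktop, z up. A grey rectangular sprung tray stands over it on a central pump stem.
- plate_center (a point): Centre of the upper face of the dispenser's sprung tray, axes as the dispenser's; 102 mm above the worktop at rest, 82 mm bottomed out. Tray 94 mm (x) by 144 mm (y); a lip 5 mm high surrounds its flat inner face of 86 x 136 mm: the brush fits inside the lip with its length along the tray's y. Pressed off centre or with a tilted brush, the tray rocks on its stem (up to 7 degrees).
- soap_plate (a joint): How far the tray is pressed down, in m: 0 at rest, 0.020 bottomed out on the housing. Springs back by itself; starts to yield at about 3 N, bottoms out at about 14 N.
- fridge_bin: Empty clear plastic fridge bin with white rims, loose, about 600 g, 250 mm long (its x), 180 mm wide (y), 70 mm high, walls and floor 4 mm thick. Origin: centre of its underside on the worktop, z up.
- brush_dish: Low white ceramic dish, fixed, on which the brush starts: 150 mm (x) by 100 mm (y), rim 12 mm high, floor 5 mm thick. Origin: centre of its underside.
- teal_jar: Bystander: glass jar with teal lid, 68 mm across, 105 mm high, beside the dispenser. Origin: centre of its underside.
- red_bottle: Bystander: red sauce bottle with white cap, 58 mm across, 175 mm high, near the brush's dish. Origin: centre of its underside.
- black_jar: Bystander: glass jar with black lid, 80 mm across, 85 mm high. Origin: centre of its underside.
- short_jar: Bystander: brown jar with black lid, 76 mm across, 70 mm high. Origin: centre of its underside.
- milk_bottle: Bystander: white bottle with brass cap, 72 mm across, 190 mm high. Origin: centre of its underside.
- carton: Bystander: white and orange drink carton, 66 x 66 mm, 195 mm high. Origin: centre of its underside.

How it is judged:
By the outcome, as a careful person would: the job done as asked, in the order asked, and still so for the second after the job is handed in, with the robot touching nothing.
It also fails if it takes over 53 s, if anything falls off the work surface, if the arm or the gripper's body presses on something with over 40 N, if the wrist force passes 120 N, or if a joint passes its speed limit or range.

## Working session

There is one attempt and no reset: what is moved stays moved. The work goes in short steps, Python scripts to look and compute and a tool call to move; the robot and the scene stay as the last step left them, time stands still between calls to the robot, and variables do not carry over. Pictures are saved under pics/ and viewed, at most 12 in all, crops included, and the job is handed in when it is done.

Besides the shell and the picture viewer there is one more tool, called after "Request:" as name(argument=value, ...) on one line, values as JSON. servo_tool: Moves the arm, as the interface text tells. Scaled input: -1 to 1 covers 0.3 m each way for a shift and 120 degrees each way for a turn. Its arguments: {"type":"object","properties":{"dp":{"type":"array","items":{"type":"array","items":{"type":"number","minimum":-1,"maximum":1}}},"angular":{"type":"array","items":{"type":"array","items":{"type":"number","minimum":-1,"maximum":1}}},"claw":{"type":"number"},"newtons":{"type":"number"}},"required":["dp","angular"]}

```bash
mkdir -p pics
cat > h.py <<'E'
import numpy as np, cv2
from workcell import bot, imaging
from scipy.spatial.transform import Rotation as R
def save(n,f):
    im=imaging.snapshot(n); cv2.imwrite('pics/'+f,im[:,:,::-1]); return im
def K(c):
    f=240/np.tan(np.radians(c['fovy'])/2); return f
def pix2w(n,u,v,z):
    c=imaging.camera_model(n); f=K(c)
    d=np.array([(u-c['cx'])/f,(v-c['cy'])/f]); s=d.copy()
    for _ in range(30): s=d/(1+c['k1']*(s@s))
    r=np.array(c['rotation']).reshape(3,3)@np.array([s[0],s[1],1]); e=np.array(c['eye'])
    return e+r*(z-e[2])/r[2]
def w2pix(n,p):
    c=imaging.camera_model(n); f=K(c)
    q=np.array(c['rotation']).reshape(3,3).T@(np.array(p)-c['eye']); s=q[:2]/q[2]
    s=s*(1+c['k1']*(s@s)); return s*f+[c['cx'],c['cy']]
E
python3 - <<'E'
from h import *
save('top','t0.png');save('scene','s0.png')
for n in('top','scene'):print(imaging.camera_model(n))
s=bot.state();print(s)
E
```

```text
{'fovy': 50.890373191387695, 'cx': 319.42200492392607, 'cy': 231.96197532630583, 'k1': -0.015161269818791026, 'eye': array([0.4571892 , 0.02165202, 1.2786918 ]), 'rotation': array([-0.69536765,  0.71541791, -0.04965883,  0.04663738])}
{'fovy': 48.85741674397484, 'cx': 319.71026777325136, 'cy': 246.24971919428654, 'k1': -0.008940517198661992, 'eye': array([ 1.01691118, -0.69189607,  1.17861321]), 'rotation': array([ 0.92430936,  0.2256656 , -0.07818298, -0.29768216])}
{'time_s': 0.1, 'joint_positions': array([-1.25137699e+00,  1.31109626e-01,  1.48912072e+00,  2.42765205e-05,
        1.52302811e+00, -8.53815869e-02]), 'qvel': array([-0.00127184, -0.00243043, -0.00322883, -0.00035603, -0.00113409,
       -0.00048459]), 'effort': array([ 1.87514983e-03, -5.61342824e+01, -4.93094337e+01,  7.70476414e-02,
        2.90870114e-02, -7.86527903e-05]), 'position': array([ 0.23616802, -0.55096775,  0.18990534]), 'orientation': array([ 9.79586635e-01,  2.01020723e-01, -8.52015874e-05, -8.28618215e-04]), 'contact_force': array([-1.64911736, -0.35163943,  0.30358157]), 'ft_torque': array([ 0.01004759,  0.02130819, -0.01280764]), 'finger_force': 0.0, 'grip_width': 0.09303017249024569}
```

View pics/t0.png

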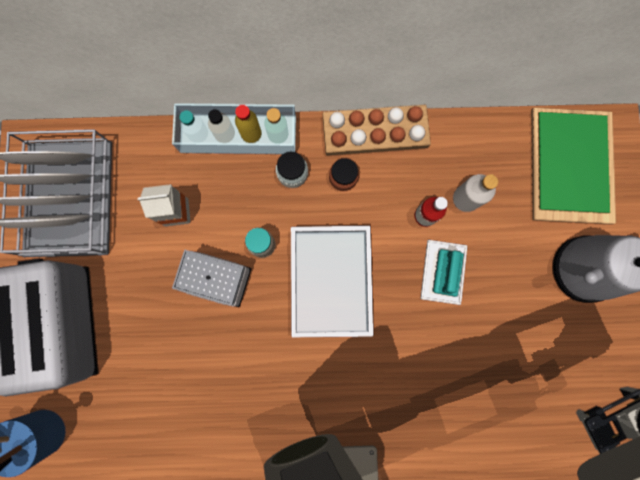

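View pics/s0.png

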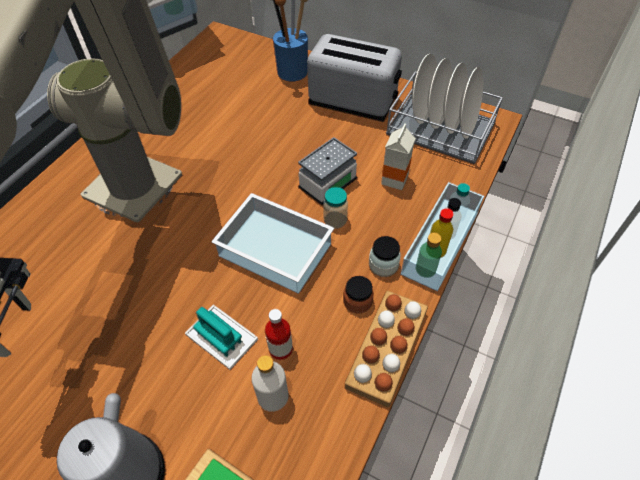

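The top view shows the brush at about (449,272), the tray centre at (211,278) and the bin at (332,281). The red bottle is at (432,210) and the teal jar at (259,241). Next I'll enlarge crops of these.

```bash
sed -i "s/np.array(c\['rotation'\]).reshape(3,3)/R.from_quat(c['rotation']).as_matrix()/" h.py
python3 - <<'E'
import cv2,numpy as np
a=cv2.imread('pics/t0.png')
b=cv2.resize(a[230:314,410:490],None,fx=5,fy=5,interpolation=2)
d=cv2.resize(a[230:314,166:246+6],None,fx=4.5,fy=5,interpolation=2)
d=cv2.resize(a[230:314,170:250],None,fx=5,fy=5,interpolation=2)
cv2.imwrite('pics/c0.png',np.hstack([b,d]))
from h import *
print(w2pix('top',[0.236,-.551,.19]))
E
```

```text
[593.94934089 399.18752061]
```

View pics/c0.png

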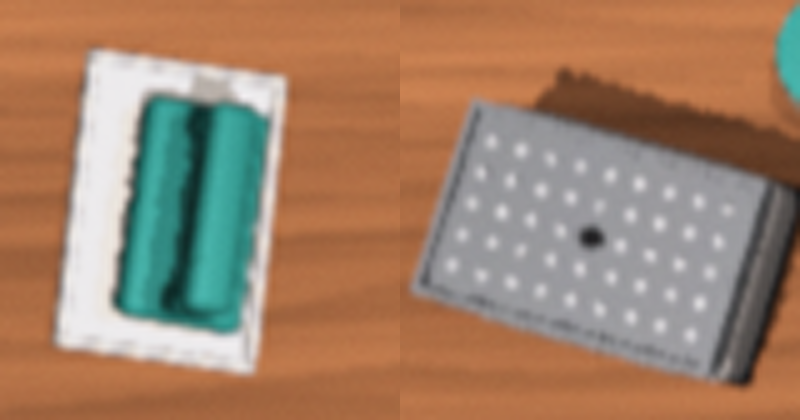

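Crop: the handle axis runs from about (232,104) to (208,308). The block's left edge runs from (150,98) to (118,312). The tray's black centre hole is at (591,237), and its corners are (475,100), (768,180), (417,290) and (718,378).

Run:
```python
from h import *
def T(u,v,z): return pix2w('top',u,v,z)[:2]
c=lambda x,y,z,x0: T(x0+(x+.5)/5-.5,230+(y+.5)/5-.5,z)
h1,h2=c(232,104,.091,410),c(208,308,.091,410); print('handle',h1,h2,(h1+h2)/2,np.linalg.norm(h1-h2),np.degrees(np.arctan2(*(h1-h2)[::-1])))
b1,b2=c(150,98,.041,410),c(118,312,.041,410);print('block left edge',b1,b2,np.degrees(np.arctan2(*(b1-b2)[::-1])))
d=[c(*p,.005 if 0 else .012,410) for p in((88,50),(285,75),(255,372),(55,347))];print('dish',np.mean(d,0),np.degrees(np.arctan2(*(d[0]-d[3])[::-1])),np.degrees(np.arctan2(*(d[1]-d[2])[::-1])))
t=[c(x-400,y,.107,170) for x,y in((475,100),(768,180),(718,378),(417,290))]
print('tray',np.mean(t,0),[np.linalg.norm(t[i]-t[i-1]) for i in range(4)],[np.degrees(np.arctan2(*(t[i]-t[i-1])[::-1])) for i in range(4)],'hole',c(191,237,.102,170))
b=[T(u,v,.07) for u,v in((291,227),(371.5,226),(372.5,335.5),(292,337))]
print('bin',np.mean(b,0),b,[np.linalg.norm(b[i]-b[i-1]) for i in range(4)],[np.degrees(np.arctan2(*(b[i]-b[i-1])[::-1])) for i in range(4)])
print('jar',T(259,241,.105),'red',T(440,203,.175), 'milk',T(490,182,.19))
s=bot.state();M=R.from_quat(s['orientation']).as_matrix();print(M)
g=(h1+h2)/2
for z in (.16,.05): print(M.T@(np.r_[g,z]-s['position'])/.3)
```

```text
handle [ 0.56676673 -0.30793574] [ 0.47120022 -0.29043867] [ 0.51898348 -0.29918721] 0.0971550514191438 -10.375252449309817
block left edge [ 0.57551308 -0.28142408] [ 0.47114713 -0.25943258] -11.899024348458456
dish [ 0.52161483 -0.29562227] -9.55678948218771 -9.591779927780797
tray [0.52003002 0.27437507] [np.float64(0.09138307102921912), np.float64(0.14260668690271178), np.float64(0.09354588552211562), np.float64(0.14580542583959435)] [np.float64(-16.670215477381443), np.float64(-106.79360207941383), np.float64(165.27729327168933), np.float64(72.38039391211247)] hole [0.52007235 0.27695526]
bin [ 0.50486405 -0.01200712] [array([0.63692784, 0.0825533 ]), array([ 0.63387075, -0.11248731]), array([ 0.37332534, -0.1038129 ]), array([0.37533226, 0.08571845])] [np.float64(0.26161472488404214), np.float64(0.19506457061897536), np.float64(0.2606897707785725), np.float64(0.18954197530572964)] [np.float64(-0.6932105189280231), np.float64(-90.89798686649516), np.float64(178.0931397602141), np.float64(89.39332543713465)]
jar [0.60069779 0.15642339] red [ 0.66601747 -0.25582484] milk [ 0.70737252 -0.36595794]
[[ 9.19181323e-01  3.93834286e-01 -5.00063538e-04]
 [ 3.93834569e-01 -9.19179965e-01  1.58915209e-03]
 [ 1.66214193e-04 -1.65766123e-03 -9.99998612e-01]]
[ 1.19704534 -0.39999877  0.10054665]
[ 1.19698439 -0.39939096  0.46721281]
```

Request:
servo_tool(dp=[[0.12, -0.04, 0], [0.3, -0.1, 0], [0.48, -0.16, 0], [0.66, -0.22, 0], [0.84, -0.28, 0], [0.96, -0.32, 0], [0.96, -0.32, 0], [0.96, -0.32, 0]], angular=[[0, 0, 0.04], [0, 0, 0.1], [0, 0, 0.16], [0, 0, 0.22], [0, 0, 0.27], [0, 0, 0.285], [0, 0, 0.285], [0, 0, 0.285]], claw=80, newtons=60)

```text
time_s: 1.1
position: [0.4627, -0.35, 0.1904]
orientation: [0.995, -0.096, -0.0, -0.0]
contact_force: [0.4, 0.5, -0.3]
grip_width: 0.0798
finger_force: 0.0
```

```bash
cat >> h.py <<'E'
def goto(p,yaw):
    "rows from present pose to tool-down pose with tool x at yaw deg"
    s=bot.state();Q=R.from_quat(s['orientation']);a=np.radians(yaw)
    G=R.from_matrix(np.array([[np.cos(a),np.sin(a),0],[np.sin(a),-np.cos(a),0],[0,0,-1]]))
    print('t',s['time_s'],'pos',s['position'].round(4),'F',s['contact_force'].round(1),'T',s['ft_torque'].round(2),'w',round(s['grip_width'],4))
    print('dp',(Q.inv().apply(np.array(p)-s['position'])/.3).round(4),'ang',((Q.inv()*G).as_rotvec(degrees=True)/120).round(4))
E
python3 - <<'E'
from h import *
goto([.519,-.300,.14],-11)
goto([.519,-.300,.061],-11)
E
```

```text
t 1.1 pos [ 0.4627 -0.35    0.1904] F [ 0.4  0.5 -0.3] T [0.02 0.04 0.01] w 0.0798
dp [ 0.1528 -0.1993  0.1678] ang [-0.      0.0005  0.0003]
t 1.1 pos [ 0.4627 -0.35    0.1904] F [ 0.4  0.5 -0.3] T [0.02 0.04 0.01] w 0.0798
dp [ 0.153  -0.1993  0.4311] ang [-0.      0.0005  0.0003]
```

Request:
servo_tool(dp=[[0.06, -0.08, 0.06], [0.12, -0.16, 0.12], [0.153, -0.2, 0.167], [0.153, -0.2, 0.167], [0.153, -0.2, 0.167]], angular=[[0, 0, 0], [0, 0, 0], [0, 0, 0], [0, 0, 0], [0, 0, 0]])

```text
time_s: 1.72
position: [0.5193, -0.3009, 0.1413]
orientation: [0.995, -0.096, 0.0, 0.0]
contact_force: [0.3, 0.9, 0.6]
grip_width: 0.0798
finger_force: 0.0
```

Run:
```python
from h import *
t=save('top','t1.png');s=save('scene','s1.png')
a=cv2.resize(t[210:310,400:500],(400,400),interpolation=2);b=cv2.resize(s[270:370,170:270],(400,400),interpolation=2)
cv2.imwrite('pics/c1.png',np.hstack([a,b])[:,:,::-1])
goto([.519,-.300,.061],-11)
def P(n,p,x0,y0): return ((w2pix(n,p)-[x0,y0])*4).round()
print(P('scene',[.519,-.3,.14],170,270),P('scene',[.519,-.3,.08],170,270))
e=np.array([np.cos(np.radians(-11)),np.sin(np.radians(-11))])*.051
for q in (1,-1): print(P('scene',np.r_[np.array([.519,-.3])+q*e,.091],170,270))
```

```text
t 1.825 pos [ 0.5196 -0.301   0.1418] F [0.2 0.1 0. ] T [ 0.05  0.   -0.02] w 0.0802
dp [-0.0028 -0.003   0.2693] ang [ 0.0004 -0.0006 -0.0006]
[154. 157.] [173. 207.]
[233. 248.]
[108. 150.]
```

View pics/c1.png

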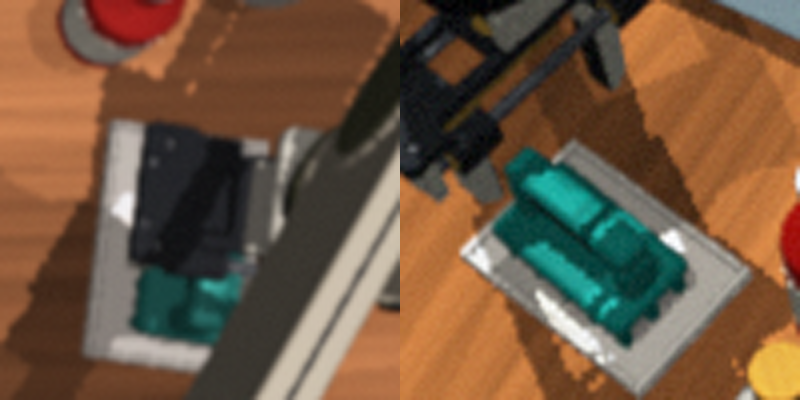

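The scene crop shows the open fingers above the bar, with the bar running from about (520,160) to (655,260). I'll overlay the predicted outline to check the position.

Run:
```python
from h import *
s=cv2.imread('pics/s1.png');t=cv2.imread('pics/t0.png')
def ov(im,n,x0,y0,k=7,w=80,h=80):
    a=cv2.resize(im[y0:y0+h,x0:x0+w],None,fx=k*400/560,fy=k*400/560,interpolation=2);k=k*400/560
    r=R.from_euler('z',-11,degrees=True)
    for L,W,z,c in((.102,.024,.091,(0,0,255)),(.112,.062,.041,(0,255,255)),(.106,.056,.005,(255,0,255))):
        q=np.array([w2pix(n,r.apply([i*L/2,j*W/2,0])+[.519,-.3,z]) for i,j in((1,1),(1,-1),(-1,-1),(-1,1))])
        cv2.polylines(a,[np.int32(((q-[x0,y0]+.5)*k).round())],True,c,1)
    return a
cv2.imwrite('pics/c2.png',np.hstack([ov(s,'scene',180,295),ov(t,'top',410,230)]))
```

```text
(no output)
```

View pics/c2.png

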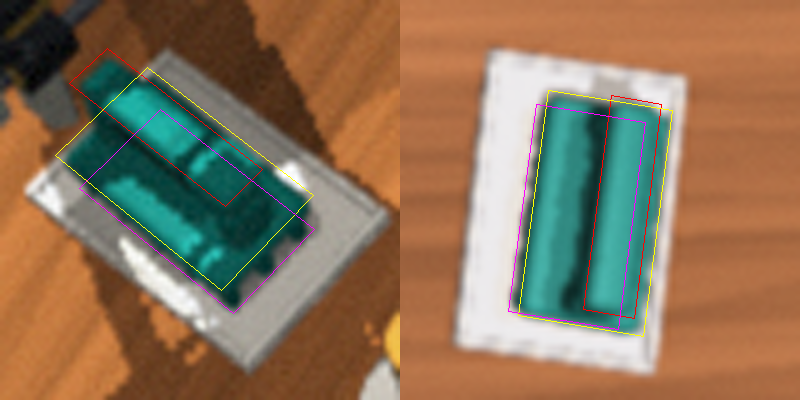

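Request:
servo_tool(dp=[[0, -0.003, 0.08], [0, -0.003, 0.16], [0, -0.003, 0.23], [0, -0.003, 0.27], [0, -0.003, 0.27], [0, -0.003, 0.27]], angular=[[0, 0, 0], [0, 0, 0], [0, 0, 0], [0, 0, 0], [0, 0, 0], [0, 0, 0]])

```text
time_s: 2.58
position: [0.5205, -0.2993, 0.0608]
orientation: [0.995, -0.096, 0.001, 0.0]
contact_force: [-0.6, 0.1, -1.1]
grip_width: 0.08
finger_force: 0.0
```

Request:
servo_tool(dp=[[0, 0, 0], [0, 0, 0], [0, 0, 0], [0, 0, 0], [0, 0, 0], [0, 0, 0], [0, 0, 0], [0, 0, 0]], angular=[[0, 0, 0], [0, 0, 0], [0, 0, 0], [0, 0, 0], [0, 0, 0], [0, 0, 0], [0, 0, 0], [0, 0, 0]], claw=10, newtons=50)

```text
time_s: 3.58
position: [0.5199, -0.2989, 0.0598]
orientation: [0.995, -0.096, 0.0, 0.0]
contact_force: [-0.3, -0.3, 0.3]
grip_width: 0.0228
finger_force: 50.0
```

Request:
servo_tool(dp=[[0, 0, -0.03], [0, 0, -0.1], [0, 0, -0.2], [0, 0, -0.3], [0, 0, -0.4], [0, 0, -0.48], [0, 0, -0.5], [0, 0, -0.5], [0, 0, -0.5]], angular=[[0, 0, 0], [0, 0, 0], [0, 0, 0], [0, 0, 0], [0, 0, 0], [0, 0, 0], [0, 0, 0], [0, 0, 0], [0, 0, 0]])

```text
time_s: 4.7
position: [0.5193, -0.2984, 0.2083]
orientation: [0.995, -0.096, -0.001, -0.001]
contact_force: [0.0, -1.1, -1.7]
grip_width: 0.023
finger_force: 49.9
```

Run:
```python
from h import *
goto([.520,.2755,.21],73.3)
s=save('scene','s2.png');t=save('top','t2.png')
u,v=w2pix('scene',[.52,-.3,.19]).astype(int);print(u,v)
a=s[max(v-50,0):max(v-50,0)+100,u-50:u+50]
u,v=w2pix('top',[.52,-.3,.19]).astype(int);print(u,v)
b=t[v-50:v+50,u-50:u+50]
cv2.imwrite('pics/c3.png',cv2.resize(np.hstack([a,b]),None,fx=4,fy=4,interpolation=2)[:,:,::-1])
```

```text
t 4.7 pos [ 0.5193 -0.2984  0.2083] F [ 0.  -1.1 -1.7] T [ 0.09  0.05 -0.  ] w 0.023
dp [-0.3629 -1.8782 -0.0031] ang [-1.000e-03  5.000e-04 -7.026e-01]
204 298
466 267
```

View pics/c3.png

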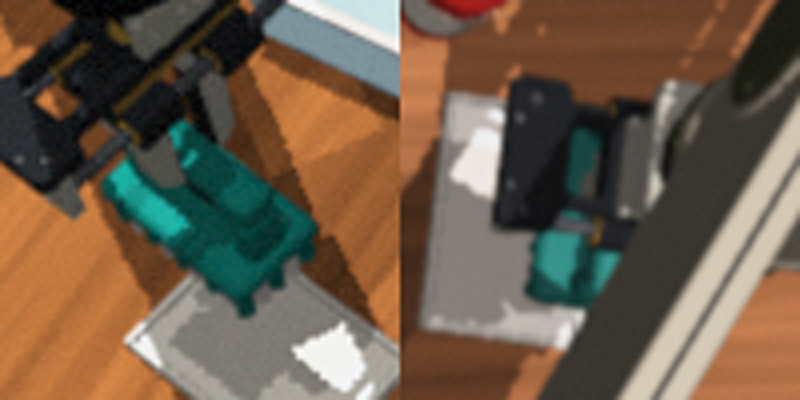

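The brush is held and looks level; its block corners are near (103,185) and (316,228) in the scene crop. The next move carries it sideways above the bin and jar, turning as it goes. I'll also check where it sits in the grip.

Run:
```python
from h import *
p=[.5193,-.2984,.2083-.0555]
r=R.from_euler('z',-11,degrees=True)
for z in(.0,.036):
  print(z,[((w2pix('scene',r.apply([i*.056,j*.031,z])+p)-[154,248])*4).round().tolist() for i,j in((1,1),(1,-1),(-1,-1),(-1,1))])
z=.086
print([((w2pix('scene',r.apply([i*.051,j*.012,z])+p)-[154,248])*4).round().tolist() for i,j in((1,1),(1,-1),(-1,-1),(-1,1))])
```

```text
0.0 [[328.0, 248.0], [248.0, 328.0], [106.0, 215.0], [187.0, 141.0]]
0.036 [[319.0, 216.0], [236.0, 297.0], [91.0, 182.0], [174.0, 107.0]]
[[272.0, 187.0], [239.0, 219.0], [103.0, 115.0], [136.0, 85.0]]
```

Request:
servo_tool(dp=[[-0.02, -0.08, -0.02], [-0.06, -0.22, -0.04], [-0.1, -0.38, -0.06], [-0.14, -0.54, -0.06], [-0.16, -0.7, -0.06], [-0.18, -0.86, -0.06], [-0.18, -0.94, -0.06], [-0.18, -0.94, -0.06], [-0.18, -0.94, -0.06], [-0.18, -0.94, -0.06]], angular=[[0, 0, -0.03], [0, 0, -0.1], [0, 0, -0.18], [0, 0, -0.26], [0, 0, -0.34], [0, 0, -0.42], [0, 0, -0.5], [0, 0, -0.58], [0, 0, -0.66], [0, 0, -0.7]])

```text
time_s: 6.05
position: [0.5202, -0.0105, 0.2277]
orientation: [0.802, 0.597, -0.0, -0.0]
contact_force: [-0.2, 0.1, -1.3]
grip_width: 0.023
finger_force: 49.9
```

Run:
```python
from h import *
goto([.5195,.2745,.20],73.3)
```

```text
t 6.05 pos [ 0.5202 -0.0105  0.2277] F [-0.2  0.1 -1.3] T [-0.   -0.01 -0.01] w 0.023
dp [ 0.9097 -0.2738  0.0925] ang [-0.0002 -0.0001  0.0007]
```

Request:
servo_tool(dp=[[0.1, -0.03, 0], [0.26, -0.08, 0], [0.42, -0.13, 0], [0.58, -0.17, 0.02], [0.74, -0.22, 0.05], [0.86, -0.26, 0.08], [0.91, -0.274, 0.093], [0.91, -0.274, 0.093], [0.91, -0.274, 0.093]], angular=[[0, 0, 0], [0, 0, 0], [0, 0, 0], [0, 0, 0], [0, 0, 0], [0, 0, 0], [0, 0, 0], [0, 0, 0], [0, 0, 0]])

```text
time_s: 7.18
position: [0.5222, 0.2724, 0.2003]
orientation: [0.804, 0.595, 0.0, 0.0]
contact_force: [0.5, -1.1, -1.4]
grip_width: 0.0229
finger_force: 49.9
```

Run:
```python
from h import *
goto([.5195,.2745,.165],73.3)
goto([.5195,.2745,.136],73.3)
s=save('scene','s3.png')
u,v=w2pix('scene',[.52,.275,.12]).astype(int);x0,y0=u-45,v-50;k=6
a=cv2.resize(s[y0:y0+95,x0:x0+95],None,fx=k,fy=k,interpolation=2)[:,:,::-1].copy()
r=R.from_euler('z',73.3,degrees=True); st=bot.state()['position']
def box(L,W,z,c,o):
    q=np.array([w2pix('scene',r.apply([i*L/2,j*W/2,z])+o) for i,j in((1,1),(1,-1),(-1,-1),(-1,1))])
    cv2.polylines(a,[np.int32(((q-[x0,y0]+.5)*k).round())],True,c,1)
o=st-[0,0,.0555]
box(.112,.062,.036,(0,255,255),o);box(.106,.056,0,(255,0,255),o)
box(.144,.094,.107,(0,0,255),[.520,.276,0])
cv2.imwrite('pics/c4.png',a)
```

```text
t 7.175 pos [0.5222 0.2724 0.2003] F [ 0.5 -1.1 -1.4] T [-0.06 -0.05  0.01] w 0.0229
dp [ 0.0039 -0.0106  0.1176] ang [ 0.0002  0.0001 -0.0027]
t 7.175 pos [0.5222 0.2724 0.2003] F [ 0.5 -1.1 -1.4] T [-0.06 -0.05  0.01] w 0.0229
dp [ 0.004  -0.0107  0.2143] ang [ 0.0002  0.0001 -0.0027]
```

View pics/c4.png

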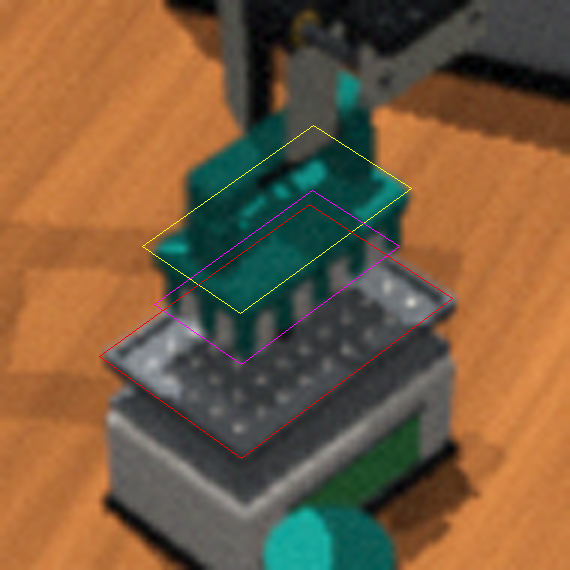

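The tray outline fits, with corners near (102,358), (240,458) and (453,299). The brush hangs level and centred over it, so I'll lower it to just above the tray.

Request:
servo_tool(dp=[[0.006, -0.01, 0.04], [0.006, -0.01, 0.08], [0.006, -0.01, 0.11], [0.006, -0.01, 0.11], [0.006, -0.01, 0.11]], angular=[[0, 0, -0.002], [0, 0, -0.002], [0, 0, -0.002], [0, 0, -0.002], [0, 0, -0.002]])

```text
time_s: 7.85
position: [0.5198, 0.276, 0.167]
orientation: [0.803, 0.596, 0.0, 0.0]
contact_force: [0.0, -0.4, -1.4]
grip_width: 0.0229
finger_force: 49.9
```

Run:
```python
from h import *
goto([.5197,.2755,.1365],73.3)
```

```text
t 7.85 pos [0.5198 0.276  0.167 ] F [ 0.  -0.4 -1.4] T [-0.03 -0.07  0.02] w 0.0229
dp [-1.700e-03  1.000e-04  1.017e-01] ang [ 0.0001 -0.     -0.0006]
```

Request:
servo_tool(dp=[[0, 0, 0.015], [0, 0, 0.03], [0, 0, 0.04], [0, 0, 0.05], [0, 0, 0.06], [0, 0, 0.07], [0, 0, 0.07]], angular=[[0, 0, 0], [0, 0, 0], [0, 0, 0], [0, 0, 0], [0, 0, 0], [0, 0, 0], [0, 0, 0]])

```text
time_s: 8.72
position: [0.52, 0.2762, 0.1464]
orientation: [0.803, 0.596, 0.001, 0.0]
contact_force: [0.0, -0.1, 5.0]
grip_width: 0.0226
finger_force: 49.9
```

Run:
```python
from h import *
goto([.5197,.2755,.1365],73.3)
```

```text
t 8.725 pos [0.52   0.2762 0.1464] F [ 0.  -0.1  5. ] T [-0.05  0.27  0.02] w 0.0226
dp [-0.0026 -0.0004  0.0328] ang [ 0.0004 -0.0004 -0.0006]
```

Run:
```python
from h import *
s=save('scene','s4.png')
for i in range(3): x=bot.state();print(x['contact_force'].round(2),x['ft_torque'].round(3))
u,v=w2pix('scene',[.52,.275,.12]).astype(int);x0,y0=u-40,v-35;k=7
a=cv2.resize(s[y0:y0+84,x0:x0+84],None,fx=k,fy=k,interpolation=2)[:,:,::-1].copy()
r=R.from_euler('z',73.3,degrees=True); st=bot.state()['position']
def box(L,W,z,c,o):
    q=np.array([w2pix('scene',r.apply([i*L/2,j*W/2,z])+o) for i,j in((1,1),(1,-1),(-1,-1),(-1,1))])
    cv2.polylines(a,[np.int32(((q-[x0,y0]+.5)*k).round())],True,c,1)
o=st-[0,0,.0555]
box(.112,.062,.036,(0,255,255),o)
box(.144,.094,.107-.011,(0,0,255),[.520,.276,0])
cv2.imwrite('pics/c5.png',a)
```

```text
[-1.49 -0.59  6.61] [-0.027  0.248 -0.008]
[-1.49 -0.59  6.61] [-0.027  0.248 -0.008]
[-1.49 -0.59  6.61] [-0.027  0.248 -0.008]
```

View pics/c5.png

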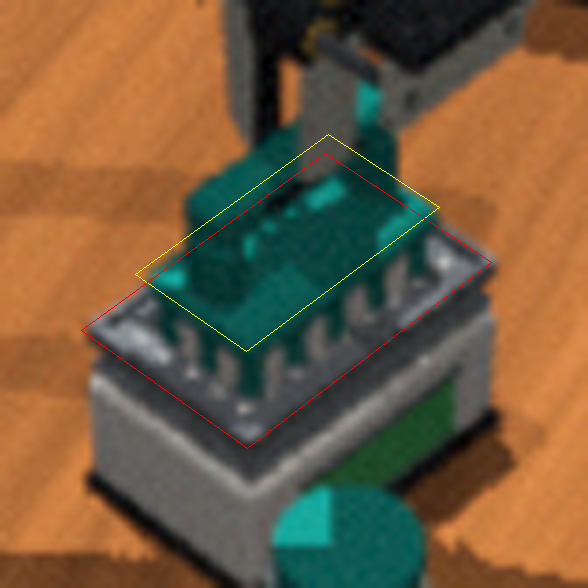

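Tray pressed about half way. It looks roughly level, with corners near (92,335), (250,440) and (490,268). The moment about y needs averaging before I trust it.

Run:
```python
from h import *
F=[];T=[];O=[];P=[]
for i in range(12):
    imaging.snapshot('scene');x=bot.state();F.append(x['contact_force']);T.append(x['ft_torque']);P.append(x['position']);O.append(R.from_quat(x['orientation']).as_matrix()[:,2])
for a in(F,T,P,O): print(np.mean(a,0).round(4),np.std(a,0).round(4))
```

```text
[-1.0454  0.0627  5.8181] [0.5331 0.3383 0.5363]
[-0.0242  0.2596 -0.0062] [0.0256 0.0334 0.0281]
[0.5201 0.2763 0.1467] [0. 0. 0.]
[ 1.2e-03  7.0e-04 -1.0e+00] [0. 0. 0.]
```

```bash
cat >> h.py <<'E'
def track(f0,f1,z0=.107,pr=True):
    a,b=[cv2.imread('pics/'+f) for f in(f0,f1)]
    r=R.from_euler('z',73.3,degrees=True)
    for nm,i,j in(('+x-y front',-1,-1),('left -x-y',-1,1),('right +x+y',1,-1)):
        p=r.apply([i*.072,j*.047,0])+[.52,.276,z0]
        q=w2pix('scene',p);dq=(w2pix('scene',p-[0,0,.01])-q)/10
        tpl=cv2.getRectSubPix(a,(15,15),tuple(map(float,q)))
        S=cv2.getRectSubPix(b,(45,55),(float(q[0]),float(q[1])))
        S8=cv2.resize(S,None,fx=8,fy=8,interpolation=2);t8=cv2.resize(tpl,None,fx=8,fy=8,interpolation=2)
        m=cv2.matchTemplate(S8,t8,5);_,v,_,l=cv2.minMaxLoc(m)
        d=np.array([l[0]/8-15,l[1]/8-20]);print(nm,'shift px',d,'per mm',dq.round(3),'down mm',round(d@dq/(dq@dq),1),'score',round(v,2),'world',p.round(3))
E
python3 -c "
from h import *
track('s3.png','s4.png');track('s0.png','s4.png')"
```

```text
+x-y front shift px [0.    0.625] per mm [0.003 0.249] down mm 2.5 score 0.8 world [0.544 0.194 0.107]
left -x-y shift px [0.  2.5] per mm [0.016 0.251] down mm 9.9 score 0.92 world [0.454 0.221 0.107]
right +x+y shift px [0.125 2.25 ] per mm [-0.016  0.253] down mm 8.8 score 0.95 world [0.586 0.331 0.107]
+x-y front shift px [-2.5 20. ] per mm [0.003 0.249] down mm 80.3 score 0.54 world [0.544 0.194 0.107]
left -x-y shift px [0.    2.625] per mm [0.016 0.251] down mm 10.4 score 0.88 world [0.454 0.221 0.107]
right +x+y shift px [0.    2.125] per mm [-0.016  0.253] down mm 8.4 score 0.91 world [0.586 0.331 0.107]
```

```bash
cat >> h.py <<'E'
def edges(f1,z0=.107,f0='s3.png'):
    a,b=[cv2.imread('pics/'+f,0).astype(np.float32) for f in(f0,f1)]
    r=R.from_euler('z',73.3,degrees=True);rows=[]
    pts=[(x,-.045) for x in np.linspace(-.072,.072,13)]+[(-.070,y) for y in np.linspace(-.047,.047,9)]
    for x,y in pts:
        p=r.apply([x,y,0])+[.52,.276,z0];q=w2pix('scene',p);best=[]
        tpl=cv2.getRectSubPix(a,(7,9),tuple(map(float,q)))
        for dmm in np.arange(-3,26,.5):
            q2=w2pix('scene',p-[0,0,dmm/1000]);c=cv2.getRectSubPix(b,(7,9),tuple(map(float,q2)))
            best.append((cv2.matchTemplate(c,tpl,5)[0,0],dmm))
        m=max(best);rows.append((x*1e3,y*1e3,m[1],m[0]));print('%.0f %.0f down %.1f score %.2f'%rows[-1])
    A=np.array([w for w in rows if w[3]>.85]);X=np.c_[A[:,:2],np.ones(len(A))]
    w=np.ones(len(A))
    for _ in range(20):
        k=np.linalg.lstsq(X*w[:,None],A[:,2]*w,rcond=None)[0];w=1/np.sqrt(1+((A[:,2]-X@k)/.7)**2)
    print('centre down',k[2].round(2),'tilt deg along brush x,y',np.degrees(k[:2]).round(2),len(A))
E
python3 -c "
from h import *
edges('s4.png')"
```

```text
-72 -45 down 8.0 score 0.76
-60 -45 down 9.5 score 0.81
-48 -45 down 8.0 score 0.88
-36 -45 down 8.5 score 0.94
-24 -45 down 8.0 score 0.93
-12 -45 down 9.0 score 0.85
0 -45 down 10.0 score 0.77
12 -45 down 10.5 score 0.75
24 -45 down 12.5 score 0.80
36 -45 down 16.0 score 0.64
48 -45 down 9.0 score 0.76
60 -45 down 8.5 score 0.87
72 -45 down 8.5 score 0.97
-70 -47 down 8.0 score 0.77
-70 -35 down 9.0 score 0.84
-70 -24 down 7.0 score 0.90
-70 -12 down 6.5 score 0.80
-70 0 down 6.5 score 0.94
-70 12 down 6.5 score 0.96
-70 24 down 9.0 score 0.84
-70 35 down 11.0 score 0.89
-70 47 down 11.0 score 0.93
centre down 9.76 tilt deg along brush x,y [0.32 2.02] 10
```

Request:
servo_tool(dp=[[0, 0.001, 0], [0, 0.002, 0], [0, 0.002, 0], [0, 0.002, 0]], angular=[[0.006, 0, 0], [0.0125, 0, 0], [0.0125, 0, 0], [0.0125, 0, 0]])

```text
time_s: 9.88
position: [0.5211, 0.276, 0.1468]
orientation: [0.803, 0.596, -0.007, -0.01]
contact_force: [-0.1, 0.0, 6.3]
grip_width: 0.0227
finger_force: 50.0
```

```bash
cat >> h.py <<'E'
def avg(n=6):
    F=[];T=[]
    for i in range(n): imaging.snapshot('scene');x=bot.state();F.append(x['contact_force']);T.append(x['ft_torque'])
    Z=R.from_quat(x['orientation']).as_matrix()
    print('F',np.mean(F,0).round(2),'T',np.mean(T,0).round(3),'pos',x['position'].round(4),'toolz',Z[:,2].round(4),'w',x['grip_width'].round(4))
E
python3 -c "
from h import *
avg();save('scene','s5.png');edges('s5.png')"|grep -v score
```

```text
Traceback (most recent call last):
  File "h.py", line 55, in avg
    print('F',np.mean(F,0).round(2),'T',np.mean(T,0).round(3),'pos',x['position'].round(4),'toolz',Z[:,2].round(4),'w',x['grip_width'].round(4))
                                                                                                                       ^^^^^^^^^^^^^^^^^^^^^
AttributeError: 'float' object has no attribute 'round'
```

```bash
sed -i "s/x\['grip_width'\].round(4)/round(x['grip_width'],4)/" h.py
python3 -c "
from h import *
avg();save('scene','s5.png');edges('s5.png')"
```

```text
F [ 0.09 -0.42  5.98] T [-0.124 -0.069  0.009] pos [0.5211 0.276  0.1468] toolz [-0.023   0.0082 -0.9997] w 0.0231
-72 -45 down 6.0 score 0.93
-60 -45 down 8.5 score 0.94
-48 -45 down 7.5 score 0.89
-36 -45 down 9.0 score 0.93
-24 -45 down 8.5 score 0.94
-12 -45 down 9.5 score 0.81
0 -45 down 10.5 score 0.77
12 -45 down 11.5 score 0.67
24 -45 down 13.5 score 0.67
36 -45 down 16.0 score 0.46
48 -45 down 9.0 score 0.76
60 -45 down 9.0 score 0.84
72 -45 down 9.0 score 0.90
-70 -47 down 6.0 score 0.95
-70 -35 down 8.0 score 0.95
-70 -24 down 7.0 score 0.92
-70 -12 down 7.0 score 0.91
-70 0 down 7.0 score 0.97
-70 12 down 7.5 score 0.96
-70 24 down 8.0 score 0.90
-70 35 down 10.0 score 0.88
-70 47 down 9.0 score 0.97
centre down 8.92 tilt deg along brush x,y [1.09 1.3 ] 15
```

Request:
servo_tool(dp=[[0, 0, 0.01], [0, 0, 0.02], [0, 0, 0.028], [0, 0, 0.028], [0, 0, 0.028]], angular=[[0, 0, 0], [0, 0, 0], [0, 0, 0], [0, 0, 0], [0, 0, 0]])

```text
time_s: 11.15
position: [0.5213, 0.2763, 0.1393]
orientation: [0.803, 0.596, -0.006, -0.01]
contact_force: [-0.6, -0.1, 9.5]
grip_width: 0.0229
finger_force: 50.0
```

```bash
python3 -c "
from h import *
avg()"
```

```text
F [-0.7  -0.9  10.14] T [-0.099  0.108 -0.008] pos [0.5213 0.2763 0.1394] toolz [-0.0218  0.0088 -0.9997] w 0.0226
```

Request:
servo_tool(dp=[[0, 0, 0.004], [0, 0, 0.008], [0, 0, 0.01], [0, 0, 0.01]], angular=[[0.002, 0, 0], [0.003, 0, 0], [0.003, 0, 0], [0.003, 0, 0]])

```text
time_s: 11.95
position: [0.5216, 0.2764, 0.1367]
orientation: [0.803, 0.596, -0.008, -0.012]
contact_force: [-0.2, -0.2, 11.1]
grip_width: 0.0229
finger_force: 50.0
```

```bash
python3 -c "
from h import *
avg();save('scene','s6.png');edges('s6.png')"
```

```text
F [-0.31 -0.7  11.46] T [-0.165  0.082  0.012] pos [0.5216 0.2764 0.1368] toolz [-0.027   0.0108 -0.9996] w 0.0228
-72 -45 down 13.0 score 0.51
-60 -45 down 16.5 score 0.57
-48 -45 down 14.0 score 0.63
-36 -45 down 15.5 score 0.48
-24 -45 down 15.5 score 0.61
-12 -45 down 16.0 score 0.40
0 -45 down 16.5 score 0.49
12 -45 down 18.0 score 0.53
24 -45 down 20.0 score 0.26
36 -45 down 9.0 score 0.43
48 -45 down 18.0 score 0.74
60 -45 down 19.5 score 0.87
72 -45 down 19.5 score 0.85
-70 -47 down 12.5 score 0.49
-70 -35 down 15.5 score 0.56
-70 -24 down 14.0 score 0.55
-70 -12 down 14.5 score 0.66
-70 0 down 14.5 score 0.81
-70 12 down 15.0 score 0.84
-70 24 down 16.5 score 0.83
-70 35 down 19.0 score 0.93
-70 47 down 20.0 score 0.95
centre down 19.95 tilt deg along brush x,y [3.23 4.88] 3
```

Run:
```python
from h import *
out=[]
for f,d in(('s4.png',.0105),('s6.png',.0185)):
    s=cv2.imread('pics/'+f);u,v=w2pix('scene',[.52,.276,.09]).astype(int);x0,y0=u-31,v-38;k=6.4
    a=cv2.resize(s[y0:y0+92,x0:x0+62],None,fx=k,fy=k,interpolation=2)
    a=np.uint8(255*(a/255.)**.6)
    r=R.from_euler('z',73.3,degrees=True)
    def line(z,pts,c,L=.144,W=.094):
        for (i,j) in pts:
            q=w2pix('scene',r.apply([i*L/2,j*W/2,0])+[.52,.276,z]);q=((q-[x0,y0]+.5)*k).round().astype(int)
            cv2.drawMarker(a,tuple(map(int,q)),c,0,9,1)
    C=((-1,-1),(-1,1),(1,-1),(0,-1),(-1,0))
    line(.107-d,C,(0,0,255)); line(.078,C,(0,255,0),.15,.1)
    out.append(a)
cv2.imwrite('pics/c6.png',np.hstack(out));print(out[0].shape)
```

```text
(589, 397, 3)
```

View pics/c6.png

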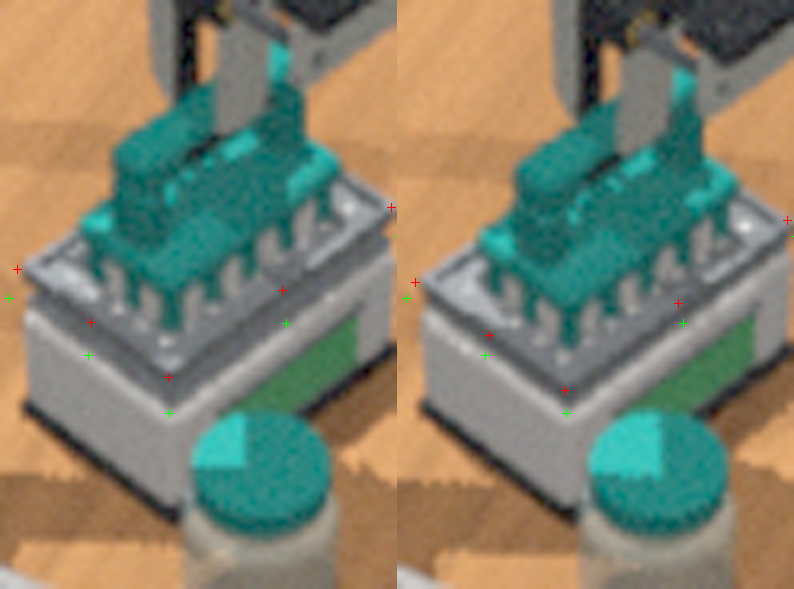

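The tray sits nearly level in both frames, with corners near (425,280), (565,385) and (787,220) in the right one. The moments scale with side force, so they are not from tilt. I'll put the tool back exactly vertical and press on to the stop.

Request:
servo_tool(dp=[[0, -0.002, 0], [0, -0.005, 0], [0, -0.005, 0.003], [0, -0.005, 0.006], [0, -0.005, 0.006]], angular=[[-0.006, 0, 0], [-0.014, 0, 0], [-0.014, 0, 0], [-0.014, 0, 0], [-0.014, 0, 0]])

```text
time_s: 12.92
position: [0.5204, 0.2772, 0.1357]
orientation: [0.803, 0.596, 0.002, -0.001]
contact_force: [-0.6, -0.7, 14.6]
grip_width: 0.0227
finger_force: 50.0
```

```bash
python3 -c "
from h import *
avg()"
```

```text
F [-1.1  -0.56 14.66] T [-0.16   0.29   0.007] pos [0.5204 0.2771 0.1357] toolz [ 0.0018  0.0029 -1.    ] w 0.0226
```

Request:
servo_tool(dp=[[0, 0, 0.002], [0, 0, 0.004], [0, 0, 0.004], [0, 0, 0.004]], angular=[[0, 0, 0], [0, 0, 0], [0, 0, 0], [0, 0, 0]])

```text
time_s: 13.72
position: [0.5208, 0.2775, 0.1356]
orientation: [0.803, 0.596, 0.002, -0.001]
contact_force: [-1.4, -1.0, 19.8]
grip_width: 0.023
finger_force: 50.0
```

```bash
python3 -c "
from h import *
avg();save('scene','s7.png');track('s3.png','s7.png')"
```

```text
F [-2.25 -0.55 19.53] T [-0.106  0.586  0.005] pos [0.5208 0.2775 0.1356] toolz [ 0.0031  0.0037 -1.    ] w 0.023
+x-y front shift px [-0.125  0.625] per mm [0.003 0.249] down mm 2.5 score 0.63 world [0.544 0.194 0.107]
left -x-y shift px [0.25 4.75] per mm [0.016 0.251] down mm 18.9 score 0.87 world [0.454 0.221 0.107]
right +x+y shift px [-0.125  5.   ] per mm [-0.016  0.253] down mm 19.7 score 0.91 world [0.586 0.331 0.107]
```

Request:
servo_tool(dp=[[0.0005, -0.001, 0], [0.0005, -0.002, 0], [0.0005, -0.002, 0]], angular=[[0.0005, -0.001, 0], [0.001, -0.002, 0], [0.001, -0.002, 0]])

```text
time_s: 14.45
position: [0.5206, 0.2778, 0.1356]
orientation: [0.803, 0.596, 0.0, 0.0]
contact_force: [-1.2, -0.5, 18.8]
grip_width: 0.0227
finger_force: 50.0
```

```bash
python3 -c "
from h import *
avg()"
```

```text
F [-1.36 -0.53 18.55] T [-0.203  0.31  -0.002] pos [0.5205 0.2777 0.1356] toolz [ 3.e-04  1.e-04 -1.e+00] w 0.0233
```

Request:
servo_tool(dp=[[0, 0, 0], [0, 0, 0], [0, 0, 0], [0, 0, 0], [0, 0, 0], [0, 0, 0], [0, 0, 0], [0, 0, 0], [0, 0, 0], [0, 0, 0], [0, 0, 0], [0, 0, 0]], angular=[[0, 0, 0], [0, 0, 0], [0, 0, 0], [0, 0, 0], [0, 0, 0], [0, 0, 0], [0, 0, 0], [0, 0, 0], [0, 0, 0], [0, 0, 0], [0, 0, 0], [0, 0, 0]])

```text
time_s: 16.25
position: [0.5206, 0.2777, 0.1356]
orientation: [0.803, 0.596, 0.0, 0.0]
contact_force: [-1.2, -0.4, 18.0]
grip_width: 0.023
finger_force: 50.0
```

Request:
servo_tool(dp=[[0, 0, -0.02], [0, 0, -0.05], [0, 0, -0.09], [0, 0, -0.15], [0, 0, -0.22], [0, 0, -0.28], [0, 0, -0.3], [0, 0, -0.3]], angular=[[0, 0, 0], [0, 0, 0], [0, 0, 0], [0, 0, 0], [0, 0, 0], [0, 0, 0], [0, 0, 0], [0, 0, 0]])

```text
time_s: 17.25
position: [0.5186, 0.277, 0.2217]
orientation: [0.803, 0.596, -0.003, -0.001]
contact_force: [-0.1, -0.7, -2.0]
grip_width: 0.0227
finger_force: 49.9
```

```bash
python3 -c "
from h import *
goto([.505,-.006,.2],0)
def T(u,v,z): return pix2w('scene',u,v,z)[:2].round(3)
# refine bin from s0 rim corners
for p in((247,199),(332,237),(297,287),(215,241)): print(T(*p,.07))
"
```

```text
t 17.25 pos [0.5186 0.277  0.2217] F [-0.1 -0.7 -2. ] T [-0.02 -0.06  0.02] w 0.0227
dp [-0.916   0.2291  0.0747] ang [-0.0009  0.0031  0.6103]
[0.381 0.064]
[0.65  0.054]
[ 0.643 -0.122]
[ 0.384 -0.098]
```

Request:
servo_tool(dp=[[-0.06, 0.015, 0], [-0.2, 0.05, 0], [-0.36, 0.095, 0], [-0.52, 0.136, 0], [-0.68, 0.178, 0], [-0.82, 0.215, 0], [-0.91, 0.24, 0], [-0.942, 0.247, 0], [-0.942, 0.247, 0], [-0.942, 0.247, 0]], angular=[[0, 0, 0.05], [0, 0, 0.13], [0, 0, 0.21], [0, 0, 0.29], [0, 0, 0.37], [0, 0, 0.45], [0, 0, 0.53], [0, 0.003, 0.6], [0, 0.003, 0.61], [0, 0.003, 0.61]])

```text
time_s: 18.5
position: [0.5076, -0.0146, 0.2217]
orientation: [1.0, 0.002, -0.001, -0.001]
contact_force: [-0.0, -0.3, -2.1]
grip_width: 0.0229
finger_force: 49.9
```

Run:
```python
from h import *
goto([.508,-.015,.068],0)
a=save('top','t8.png')[190:350,270:400];b=save('scene','s8.png')[160:320,200:350]
cv2.imwrite('pics/c8.png',cv2.resize(np.hstack([a,b]),None,fx=2.8,fy=2.8,interpolation=2)[:,:,::-1])
```

```text
t 18.5 pos [ 0.5076 -0.0146  0.2217] F [-0.  -0.3 -2.1] T [ 0.04 -0.02 -0.03] w 0.0229
dp [0.0026 0.0022 0.5123] ang [-0.0006  0.0012  0.0017]
```

View pics/c8.png

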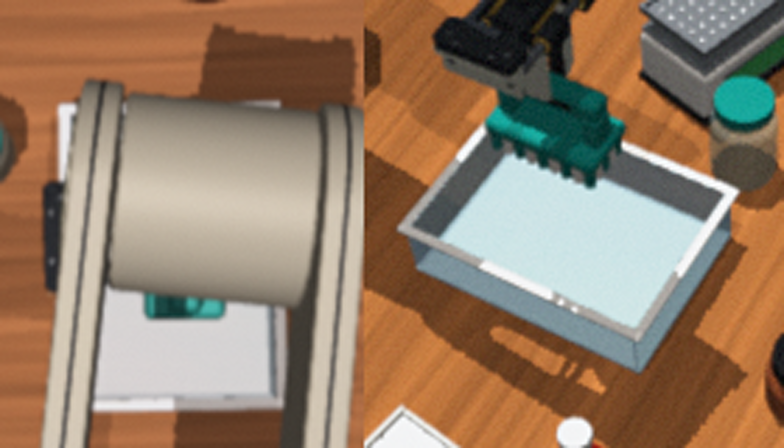

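The brush hangs level over the middle of the bin, inside its rim, and the tray has sprung back. Lowering now.

Request:
servo_tool(dp=[[0.002, 0.002, 0.05], [0.002, 0.002, 0.15], [0.002, 0.002, 0.27], [0.002, 0.002, 0.38], [0.002, 0.002, 0.45], [0.002, 0.002, 0.49], [0.002, 0.002, 0.51], [0.002, 0.002, 0.51], [0.002, 0.002, 0.51]], angular=[[0, 0.001, 0.001], [0, 0.001, 0.001], [0, 0.001, 0.001], [0, 0.001, 0.001], [0, 0.001, 0.001], [0, 0.001, 0.001], [0, 0.001, 0.001], [0, 0.001, 0.001], [0, 0.001, 0.001]])

```text
time_s: 19.73
position: [0.5091, -0.0156, 0.0703]
orientation: [1.0, -0.001, 0.001, -0.0]
contact_force: [0.4, -0.4, -1.9]
grip_width: 0.023
finger_force: 49.9
```

Request:
servo_tool(dp=[[0, 0, 0.008], [0, 0, 0.016], [0, 0, 0.022], [0, 0, 0.026], [0, 0, 0.026], [0, 0, 0.026]], angular=[[0, 0, 0], [0, 0, 0], [0, 0, 0], [0, 0, 0], [0, 0, 0], [0, 0, 0]])

```text
time_s: 20.48
position: [0.5083, -0.0155, 0.0615]
orientation: [1.0, -0.001, 0.0, -0.0]
contact_force: [-0.5, 0.3, -2.0]
grip_width: 0.023
finger_force: 49.9
```

Request:
servo_tool(dp=[[0, 0, 0.003], [0, 0, 0.006], [0, 0, 0.009], [0, 0, 0.011], [0, 0, 0.011]], angular=[[0, 0, 0], [0, 0, 0], [0, 0, 0], [0, 0, 0], [0, 0, 0]])

```text
time_s: 21.1
position: [0.5085, -0.0157, 0.0587]
orientation: [1.0, -0.001, 0.0, -0.0]
contact_force: [-2.4, -1.4, 4.2]
grip_width: 0.0231
finger_force: 50.0
```

```bash
python3 -c "
from h import *
avg(4)"
```

```text
F [-3.09 -1.04  5.28] T [-0.198  0.549  0.005] pos [ 0.5085 -0.0157  0.0586] toolz [ 1.e-03  6.e-04 -1.e+00] w 0.0232
```

Request:
servo_tool(dp=[[0, 0, -0.001], [0, 0, -0.0015], [0, 0, -0.0015]], angular=[[0, 0, 0], [0, 0, 0], [0, 0, 0]])

```text
time_s: 21.68
position: [0.5084, -0.0155, 0.0587]
orientation: [1.0, -0.001, 0.0, -0.0]
contact_force: [-2.1, -1.2, 3.2]
grip_width: 0.023
finger_force: 50.0
```

Request:
servo_tool(dp=[[0, 0, 0], [0, 0, 0], [0, 0, 0], [0, 0, 0], [0, 0, 0], [0, 0, 0]], angular=[[0, 0, 0], [0, 0, 0], [0, 0, 0], [0, 0, 0], [0, 0, 0], [0, 0, 0]], claw=50)

```text
time_s: 22.42
position: [0.5083, -0.0155, 0.0586]
orientation: [1.0, -0.001, 0.0, -0.001]
contact_force: [0.6, -0.2, 0.1]
grip_width: 0.0497
finger_force: 0.0
```

Request:
servo_tool(dp=[[0, 0, -0.03], [0, 0, -0.08], [0, 0, -0.16], [0, 0, -0.26], [0, 0, -0.36], [0, 0, -0.46], [0, 0, -0.5], [0, 0, -0.5], [0, 0, -0.5]], angular=[[0, 0, 0], [0, 0, 0], [0, 0, 0], [0, 0, 0], [0, 0, 0], [0, 0, 0], [0, 0, 0], [0, 0, 0], [0, 0, 0]])

```text
time_s: 23.55
position: [0.5075, -0.0156, 0.2073]
orientation: [1.0, -0.001, -0.001, -0.001]
contact_force: [0.2, -0.4, -0.8]
grip_width: 0.0503
finger_force: 0.0
```

Run:
```python
from h import *
avg(2)
b=save('scene','s9.png');cv2.imwrite('pics/c9.png',cv2.resize(b[120:370,150:450],None,fx=2.3,fy=2.3,interpolation=2)[:,:,::-1])
```

```text
F [-0.02 -0.37  0.  ] T [ 0.036  0.024 -0.005] pos [ 0.5074 -0.0155  0.2071] toolz [-0.0018  0.0013 -1.    ] w 0.0497
```

View pics/c9.png

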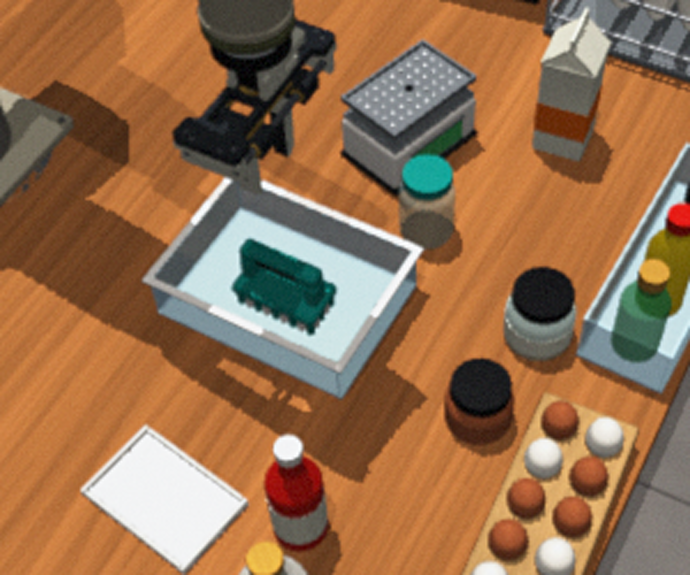

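The brush stands bristles down in the bin at about (285,285), and everything else is where it started. The gripper is clear, so I'm handing in.

```bash
python3 -c "
from workcell import bot
print(bot.hand_in())"
```

```text
the job is handed in; nothing more can be done
None
```

I pressed the brush squarely onto the soap tray until it bottomed out, held it there, and set it down bristles-down in the fridge bin; the job was handed in at about 24 s, and no verdict came back.

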